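# Make up two polishing kits from the bench stock

### The job

Make up the two polishing kits on their plywood trays. The nearly square tray gets the wide flange, the short bar of compound and the tall pull; the long tray gets the narrow flange and the long bar. Stand each piece upright, the way up it is now, flat on the bottom of its own recess (bars in the oblong recesses, flanges in the larger round ones, the pull in the small round one), let go of everything, and leave the squat knob, the wax tin and the offcut where they are.

Things in the scene. Friction and masses are not known exactly. Their poses are not given: they have to be found in the camera images.
- tray_square: Nearly square plywood tray fixed to the bench, 170 (its x) x 160 (its y) mm, 12 mm thick, with three flat-bottomed recesses 6 mm deep, open at the top (their floor is 6 mm above the bench). Origin: centre of its underside, z up. Recess centres in its own x, y (mm): oblong recess 100 (along x) x 48 (along y) at (0, 42); larger round recess, diameter 76, at (-42, -35); small round recess, diameter 60, at (45, -35).
- tray_long: Long narrow plywood tray fixed to the bench, 220 (its x) x 96 (its y) mm, 12 mm thick, with two flat-bottomed recesses 6 mm deep (floor 6 mm above the bench). Origin: centre of its underside, z up. Recess centres in its own x, y (mm): oblong recess 100 (along x) x 48 (along y) at (-52, 0); round recess, diameter 76, at (58, 0).
- flange_wide: Loose wheel flange, bare metal, standing hub up: disc of diameter 60 mm, 8 mm thick, with a round hub of diameter 22 mm in its middle that rises to 42 mm above the underside. Origin: centre of the underside, z up the hub. About 0.12 kg.
- flange_narrow: Loose wheel flange, bare metal, like the wide one but with a disc of diameter 44 mm (8 mm thick; hub of diameter 22 mm rising to 42 mm). Origin: centre of the underside, z up the hub. About 0.09 kg.
- bar_long: Loose hard bar of brown polishing compound, 84 (its x) x 32 (its y) x 36 (high) mm. Origin: centre of the underside, x along the bar, z up. About 0.16 kg.
- bar_short: Loose hard bar of the same brown compound, 56 (its x) x 32 (its y) x 36 (high) mm. Origin: centre of the underside, x along the bar, z up. About 0.11 kg.
- pull_tall: Loose tall turned pull of dark wood, standing: a straight barrel of diameter 38 mm up to 44 mm high, then a rounded dome to 61 mm. Origin: centre of the underside, z up. About 0.06 kg.
- knob_squat: Loose squat mushroom knob of dark wood, diameter 50 mm, 35 mm high, on a 30 mm foot. It stays in the stock: leave it where it is. Origin: centre of the underside.
- wax_tin: Loose round wax tin with a brass-coloured lid, diameter 60 mm, 30 mm high. Not wanted: leave it where it is. Origin: centre of the underside.
- offcut: Loose rectangular offcut of pale wood, 58 (its x) x 44 (its y) x 22 (high) mm. Not wanted: leave it where it is. Origin: centre of the underside.
Not all that is in view belongs to the job. What is shaped like the bar_short but red or turquoise is not meant. Leave any red look-alike of the bar_long alone.

How it is judged:
By the outcome, as a careful person would: the job done as asked, in the order asked, and still so for the second after the job is handed in, with the robot touching nothing.
It also fails if it takes over 128 s, if anything falls off the work surface, if the arm or the gripper's body presses on something with over 40 N, if the wrist force passes 120 N, or if a joint passes its speed limit or range.

### The arm

A 7-joint arm with a two-finger parallel gripper is mounted at the origin on the work surface. World frame = base frame: x ahead of the robot, y to its left, z up, the work surface at z = 0. Lengths are in m, angles in degrees, forces in N, time in s.
With the tool pointing down it reaches from about 0.425 to 0.875 m from the base axis. Payload 4.7 kg.
Tool frame: the origin (TCP) lies midway between the tips of the shut fingers; the grasp point (between the pads) lies 19 mm behind it; z points along the fingers, y is the line along which they close (so a half turn about z gives the same grasp; the last joint's range is limited). The gripper opens to 87 mm and grips with 3 to 60 N. Pads are 19 mm wide; open, the fingers measure 117 mm over their backs; the gripper's body (75 mm by 190 mm) begins 51 mm behind the grasp point.
Start: joints at [74.891, 18.392, -4.016, 83.108, 1.295, 78.541, -3.26], TCP at [0.178, -0.625, 0.223] pointing down, gripper open.
Joint ranges: [-163.93, 163.93], [-17.29, 119.83], [-79.2, 71.16], [3.27, 140.29], [-89.18, 269.18], [5.43, 117.66], [-154.24, 154.24]. Speed limits (degrees/s): [147.25, 147.25, 180, 180, 180, 180, 180].

### API

Orientations are given as [roll, pitch, yaw] about the fixed x, y, z axes, in that order (R = Rz(yaw) Ry(pitch) Rx(roll)).
In Python, from cell import env, viewer, boxes_of, masks_of gives the robot as it stands. The module is installed in compiled form; this text tells all that it offers.
- The arm moves only by the tool apply_moves, never from a script. Its argument "moves" is a list of rows, each a list of 7 numbers: the shift along the tool's x, y, z scaled (see below), then the turn, a rotation vector about the tool's x, y, z scaled (see below), then the opening, from 0 (shut) to 1 (fully open). A call has 1 to 20 rows; each row is the pose to reach, as a shift and turn from the pose commanded when the call began, along the tool's axes at that moment; what a row does not reach only later rows make up. The controller multiplies each number of a shift by 0.2 m and each number of a turn by 1.5 rad. A row lasts 1/10 s, in which the tool goes at most 50 mm and 8.59 degrees, less where a joint would pass 70% of its speed; a pose out of reach is approached as far as the arm can. A call with a number of a shift or a turn outside -1 to 1 is refused whole. A call with a gripper value outside its range is refused whole. The fingers move at their own pace and stop on an object; "grip_force" is the grip in N (left out, the last holds). Time passes only in rows, so rows that repeat a pose let the fingers close. It gives the time, the measured TCP pose, the force, the opening and the grip force at its end, in the units of the state.
- env.get_obs(): the state, without advancing time (a new reading comes with each control period).
- viewer.read_camera(name): name is "scene" or "top"; returns the picture (400x640x3 uint8, red, green, blue); there is no depth.
- viewer.get_calibration(name): a dict with "fov_y" (degrees; the focal length in pixels is half the picture's height over the tangent of half this angle, whatever the lens; pixels are square), "cx", "cy" (the principal point, pixels), "position" and "orientation" of the camera in the world. Camera axes: x right, y up, looking along -z (the intrinsics and any distortion apply to the point x, -y, -z); pixel columns grow to the right and rows downward; lengths in m; the calibration is good to about 2 mm. A picture is of the moment at which its call begins. get_calibration takes no time and is no camera call.
- env.sign_off(): hands the job in; it is judged then, once.
Trained networks look in the newest picture that a camera, given by its name, has taken for a name from the list of things; names that differ only in an ending like _2 or _b are one class to them, and where a whole thing is asked for, a point or a joint stands for the part that bears it (a point fixed in the world has none). Each returns a list of dicts, best first, with "conf" (0 to 1); they miss things now and then, are a little off and sometimes report something else, mostly with a low value. They report only what shows in the picture. A call takes as long as a camera call. They do not tell look-alikes from the thing itself.
- boxes_of(camera, target): "location" ([column, row] in pixels, amid what is visible of it).
- masks_of(camera, target): "pixels" (400x640 bool, what is visible of it) and "location" ([column, row] in pixels, amid what is visible of it).
The state is a dict: "time_s": time; "qpos": joint angles; "joint_velocities": joint speeds; "effort": joint torques, N m; "tool_pos": TCP position; "tool_rot": TCP orientation; "force": force on the tool from outside, world axes, zero at the start; "wrist_torque": the same for the moment, N m; "grip_width": finger opening in m; "grasp_force": force on a finger pad.
Only numpy, scipy, OpenCV 4.12 (cv2) and the standard library are available. Lean on these libraries where they do the work, as an engineer would, in place of code of your own. Each camera call takes 0.05 s, during which the arm holds its last target. There are 200 camera calls.

## Working session

There is one attempt and no reset: what is moved stays moved. The work goes in short steps, Python scripts to look and compute and a tool call to move; the robot and the scene stay as the last step left them, time stands still between calls to the robot, and variables do not carry over. Pictures are saved under pics/ and viewed, at most 14 in all, crops included, and the job is handed in when it is done.

Besides the shell and the picture viewer there is one more tool, called after "Call:" as name(argument=value, ...), one argument or row to a line, values as JSON. apply_moves: Moves the arm, as the interface text tells. Shifts and turns lie within -1 to 1; 1 stands for 0.2 m of shift or 1.5 rad of turn. Its arguments: {"type":"object","properties":{"moves":{"type":"array","items":{"type":"array","items":{"type":"number","minimum":-1,"maximum":1}}},"grip_force":{"type":"number"}},"required":["moves"]}

```bash
mkdir -p pics; ls; python3 - <<'E'
from cell import env, viewer, boxes_of, masks_of
import cv2
for n in ("scene","top"):
    im=viewer.read_camera(n); cv2.imwrite(f"pics/{n}0.png",im[:,:,::-1]); print(n,viewer.get_calibration(n))
print(env.get_obs())
E
```

```text
pics
scene {'fov_y': 47.78294432528064, 'cx': 331.9738070889799, 'cy': 208.22438543673138, 'position': array([ 1.24524269, -0.13253141,  0.85203273]), 'orientation': array([41.48566188, -1.05137123, 79.14890944])}
top {'fov_y': 42.71827135150683, 'cx': 324.5396482702639, 'cy': 201.47658444644054, 'position': array([0.27062774, 0.01789942, 1.21131862]), 'orientation': array([ 12.80239962,  -0.12231722, -92.38752718])}
{'time_s': 0.1, 'qpos': array([74.89134539, 18.43429497, -4.01533833, 83.16991357,  1.2953656 ,
       78.54223756, -3.26006251]), 'joint_velocities': array([-0.05417004, -0.02182604,  0.03566952, -0.14188556,  0.00034513,
        0.01558781,  0.02440884]), 'effort': array([-3.00657052e-05, -4.92572629e+01, -4.05692048e-01, -3.13398850e+01,
       -6.41933153e-02,  3.95214208e-02,  5.39760731e-05]), 'tool_pos': array([ 0.17805824, -0.62459512,  0.22155921]), 'tool_rot': array([-1.79898811e+02,  6.07085086e-03,  1.59181260e+01]), 'force': array([-0.02830052,  0.07244892,  0.60609228]), 'wrist_torque': array([ 0.02288503, -0.02960378,  0.0263379 ]), 'grasp_force': 0.0, 'grip_width': 0.08704845427221644}
```

View pics/top0.png

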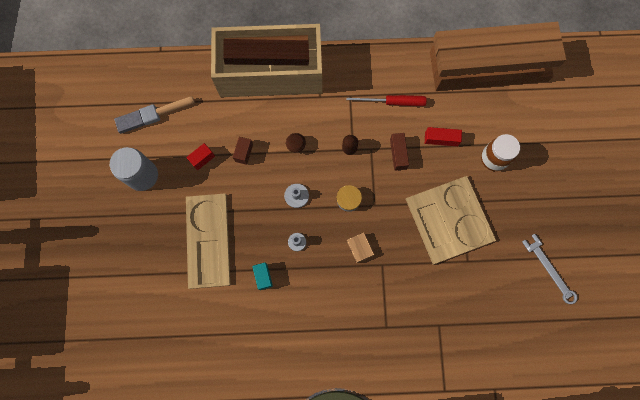

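View pics/scene0.png

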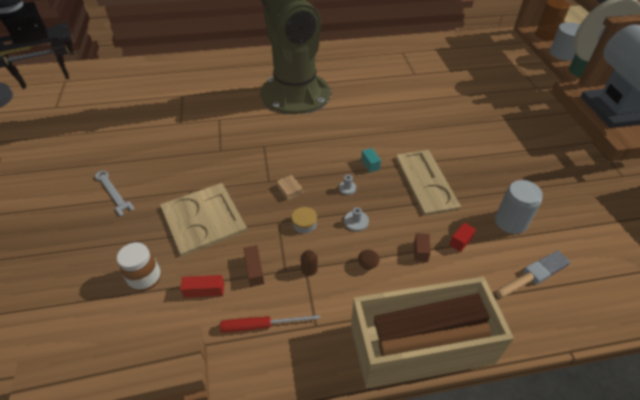

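The top view shows the long tray at (208,240) and the square tray at (450,220). The bar_short is at (243,150), squat knob (296,142), tall pull (350,145), bar_long (400,151), wide flange (297,195), narrow flange (297,242), tin (349,198) and offcut (361,248). The scene view agrees: the tall pull is at (309,262). The red and turquoise look-alikes are at (200,155), (443,136) and (262,276).

```bash
cat > h.py <<'E'
from cell import env, viewer, boxes_of, masks_of
import numpy as np, cv2
from scipy.spatial.transform import Rotation as Ro
from scipy.optimize import minimize
CAL={n:viewer.get_calibration(n) for n in("scene","top")}
def proj(n,P):
    c=CAL[n];R=Ro.from_euler('xyz',c['orientation'],degrees=True)
    q=R.inv().apply(np.atleast_2d(P)-c['position']);f=200/np.tan(np.radians(c['fov_y']/2))
    return np.c_[c['cx']+f*q[:,0]/-q[:,2],c['cy']+f*q[:,1]/q[:,2]]
def unproj(n,uv,z):
    c=CAL[n];R=Ro.from_euler('xyz',c['orientation'],degrees=True);f=200/np.tan(np.radians(c['fov_y']/2))
    d=R.apply([(uv[0]-c['cx'])/f,-(uv[1]-c['cy'])/f,-1]);p=c['position']
    return (p+d*(z-p[2])/d[2])[:2]
a=np.linspace(0,2*np.pi,40)
ring=lambda r,z:np.c_[r*np.cos(a),r*np.sin(a),0*a+z]
cyl=lambda r,z0,z1:np.r_[ring(r,z0),ring(r,z1)]
box=lambda x,y,z:np.array([[i*x/2,j*y/2,k*z] for i in(-1,1) for j in(-1,1) for k in(0,1)])
M={'tray_square':[box(.17,.16,.012)],'tray_long':[box(.22,.096,.012)],
'flange_wide':[cyl(.03,0,.008),cyl(.011,0,.042)],'flange_narrow':[cyl(.022,0,.008),cyl(.011,0,.042)],
'bar_long':[box(.084,.032,.036)],'bar_short':[box(.056,.032,.036)],
'pull_tall':[np.r_[cyl(.019,0,.044),ring(.017,.052),ring(.011,.058),ring(.004,.061)]],
'knob_squat':[cyl(.025,.018,.028)],'wax_tin':[cyl(.03,0,.03)],'offcut':[box(.058,.044,.022)]}
S=8
def rend(n,o,p,off,sh):
    m=np.zeros(sh,np.uint8);R=Ro.from_euler('z',p[2],degrees=True)
    for h in M[o]:
        uv=proj(n,R.apply(h)+[p[0],p[1],p[3] if len(p)>3 else 0])
        cv2.fillConvexPoly(m,cv2.convexHull(np.round(((uv-off+.5)*S)).astype(np.int32)),1)
    return m
def fit(o,n,mask,yaws,z=0):
    ys,xs=np.nonzero(mask);off=np.array([xs.min()-15,ys.min()-15]);w=xs.max()-off[0]+15;h=ys.max()-off[1]+15
    full=np.zeros((h,w),np.uint8);ok=(ys-off[1],xs-off[0]);full[ok]=1
    big=cv2.resize(full,(w*S,h*S),interpolation=cv2.INTER_NEAREST)
    def cost(p):
        m=rend(n,o,[p[0],p[1],p[2]*1000,z],off,big.shape)
        return 1-(m&big).sum()/max(1,(m|big).sum())
    c=unproj(n,[xs.mean(),ys.mean()],z+.012);best=None
    for y in yaws:
        r=minimize(cost,[c[0],c[1],y/1000],method='Nelder-Mead',options=dict(initial_simplex=np.array([c[0],c[1],y/1000])+np.array([[0,0,0],[.008,0,0],[0,.008,0],[0,0,.02]]),xatol=1e-4,fatol=1e-4))
        if best is None or r.fun<best[1]: best=(r.x*[1,1,1000],r.fun)
    return best[0],1-best[1]
E
cat > m.py <<'E'
from h import *
ov={}
for n in("top","scene"):
    im=viewer.read_camera(n)[:,:,::-1].copy()
    for o in M:
        yaws=[0] if o[:3] in('fla','pul','kno','wax') else range(-90,90,30)
        if o in('tray_long','tray_square'): yaws=range(-180,180,30)
        for d in masks_of(n,o)[:3]:
            if d['pixels'].sum()<40: continue
            p,iou=fit(o,n,d['pixels'],yaws)
            print(n,o,round(d['conf'],2),np.round(d['location']),np.round(p[:2],4),round(p[2],1),round(iou,3))
E
python3 m.py
```

```text
top tray_square 0.94 [450. 222.] [ 0.4887 -0.2942] -162.0 0.981
top tray_long 0.87 [208. 241.] [0.4622 0.2863] 2.3 0.956
top flange_wide 0.65 [297. 194.] [0.5634 0.0725] 11.5 0.947
top flange_narrow 0.8 [296. 240.] [0.4495 0.0755] 11.3 0.917
top flange_narrow 0.32 [347. 142.] [ 0.6881 -0.0635] 2.0 0.852
top bar_long 0.96 [401. 156.] [ 0.6601 -0.1832] 1.7 0.906
top bar_long 0.95 [441. 138.] [ 0.6938 -0.2946] -97.0 0.938
top bar_long 0.4 [347. 142.] [ 0.7067 -0.0688] -12.3 0.468
top bar_short 0.87 [199. 155.] [0.6669 0.3027] -50.8 0.933
top bar_short 0.85 [242. 151.] [0.6782 0.2003] -12.0 0.788
top bar_short 0.66 [266. 275.] [0.3714 0.156 ] 11.2 0.92
top pull_tall 0.55 [349. 141.] [ 0.6808 -0.0629] 24.6 0.9
top pull_tall 0.26 [359. 244.] [ 0.4296 -0.0736] 0.9 0.492
top knob_squat 0.77 [294. 144.] [0.6922 0.0692] 21.4 0.931
top wax_tin 0.64 [350. 198.] [ 0.5494 -0.0543] 28.1 0.874
top wax_tin 0.48 [296. 194.] [0.5586 0.0695] 13.2 0.826
top offcut 0.96 [363. 245.] [ 0.4292 -0.0737] 21.1 0.946
scene tray_long 0.81 [425. 182.] [0.4602 0.2873] -177.7 0.97
scene flange_wide 0.76 [355. 222.] [0.5616 0.0732] 7.7 0.947
scene flange_narrow 0.78 [347. 188.] [0.4487 0.0755] 13.4 0.835
scene bar_long 0.84 [256. 266.] [ 0.6588 -0.1824] 3.9 0.949
scene bar_long 0.73 [202. 286.] [ 0.6938 -0.2926] -98.2 0.922
scene bar_short 0.84 [422. 250.] [0.6762 0.2008] -16.4 0.926
scene bar_short 0.63 [462. 238.] [0.6631 0.305 ] 131.0 0.881
scene bar_short 0.59 [372. 160.] [0.3672 0.1572] 11.5 0.943
scene pull_tall 0.64 [309. 264.] [ 0.6776 -0.0626] -5.7 0.883
scene knob_squat 0.7 [368. 258.] [0.6912 0.0703] -2.7 0.849
scene wax_tin 0.88 [304. 222.] [ 0.5451 -0.0535] -0.1 0.957
scene offcut 0.84 [283. 185.] [ 0.4264 -0.0734] 20.7 0.932
```

```bash
cat > t.py <<'E'
from h import *
T={'sq':(.487,-.2935,18.),'lg':(.461,.287,2.3)}
REC={'sq_ob':('sq',0,.042),'sq_big':('sq',-.042,-.035),'sq_small':('sq',.045,-.035),'lg_ob':('lg',-.052,0),'lg_rd':('lg',.058,0)}
def rec(k):
    t,x,y=REC[k];X,Y,a=T[t];a=np.radians(a)
    return np.array([X+x*np.cos(a)-y*np.sin(a),Y+x*np.sin(a)+y*np.cos(a)])
def show(fn,boxes):
    out=[]
    for n,(x0,y0,x1,y1) in boxes:
        im=viewer.read_camera(n)[:,:,::-1].copy();k=4
        im=cv2.resize(im[y0:y1,x0:x1],None,fx=k,fy=k,interpolation=cv2.INTER_CUBIC)
        for r in REC:
            c=rec(r);yw=np.radians(T[REC[r][0]][2])
            if 'ob' in r: P=np.array([[-.05,-.024],[.05,-.024],[.05,.024],[-.05,.024]])
            else:
                R=.03 if 'small' in r else .038;P=ring(R,0)[:,:2]
            P=P@np.array([[np.cos(yw),np.sin(yw)],[-np.sin(yw),np.cos(yw)]])+c
            uv=(proj(n,np.c_[P,0*P[:,0]+.012])-[x0,y0]+.5)*k
            cv2.polylines(im,[uv.round().astype(np.int32)],True,(0,255,0),1)
        out.append(im)
    h=max(i.shape[0] for i in out)
    cv2.imwrite(fn,np.hstack([cv2.copyMakeBorder(i,0,h-i.shape[0],0,4,0) for i in out]))
E
python3 - <<'E'
from t import *
show('pics/rec0.png',[('top',(400,170,500,270)),('top',(180,185,240,295))])
for k in REC: print(k,rec(k))
E
```

```text
sq_ob [ 0.47402129 -0.25355563]
sq_big [ 0.45787122 -0.33976569]
sq_small [ 0.54061314 -0.31288121]
lg_ob [0.40904189 0.28491315]
lg_rd [0.51895327 0.28932764]
```

View pics/rec0.png

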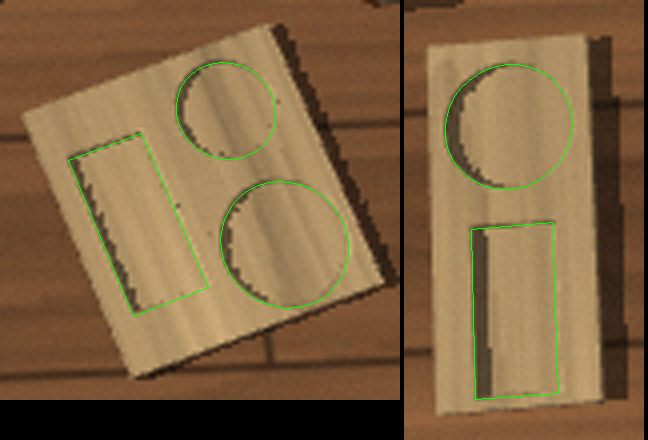

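```bash
cat > go.py <<'E'
# usage: go.py x,y,z,yaw ...  -> rows (shift/turn scaled) from the present pose for each waypoint
import sys
from h import *
o=env.get_obs();p=o['tool_pos'];R=Ro.from_euler('xyz',o['tool_rot'],degrees=True)
print('t',round(o['time_s'],1),'pos',np.round(p,4),'rot',np.round(o['tool_rot'],1),'w',round(o['grip_width'],4),'q',np.round(o['qpos']),'F',np.round(o['force'],1))
for s in sys.argv[1:]:
    x,y,z,w=map(float,s.split(','))
    d=R.inv().apply(np.array([x,y,z])-p)/.2
    r=(R.inv()*Ro.from_euler('xyz',[180,0,w],degrees=True)).as_rotvec()/1.5
    print(s,np.round(d,3).tolist()+np.round(r,3).tolist(),'rows>=',int(np.ceil(max(np.linalg.norm(d)*4,np.degrees(np.linalg.norm(r)*1.5)/8.59))))
E
```

Call:
apply_moves(
  moves=[
    [0.7,-0.71,0,0,0,0,0.6],
    [0.7,-0.71,0,0,0,0,0.6],
    [0.7,-0.71,0,0,0,0,0.6],
    [0.7,-0.71,0,0,0,0,0.6],
  ],
  grip_force=20,
)

```text
time_s: 1.7
tool_pos: [0.2747, -0.4483, 0.2227]
tool_rot: [180.0, -0.0, 15.9]
force: [1.2, -0.5, 0.2]
grip_width: 0.0625
grasp_force: 0.0
```

Call:
apply_moves(
  moves=[
    [0.7,-0.71,0,0,0,0,0.6],
    [0.7,-0.71,0,0,0,0,0.6],
    [0.7,-0.71,0,0,0,0,0.6],
    [0.7,-0.71,0,0,0,0,0.6],
  ],
)

```text
time_s: 2.1
tool_pos: [0.3703, -0.2733, 0.2229]
tool_rot: [179.9, -0.0, 15.9]
force: [0.6, -0.0, 0.4]
grip_width: 0.0526
grasp_force: 0.0
```

Call:
apply_moves(
  moves=[
    [0.7,-0.71,0,0,0,0,0.6],
    [0.7,-0.71,0,0,0,0,0.6],
    [0.7,-0.71,0,0,0,0,0.6],
    [0.7,-0.71,0,0,0,0,0.6],
    [0.7,-0.71,0,0,0,0,0.6],
  ],
)

```text
time_s: 2.6
tool_pos: [0.4681, -0.0924, 0.2233]
tool_rot: [-179.9, -0.2, 16.6]
force: [0.5, -0.2, -0.9]
grip_width: 0.0523
grasp_force: 0.0
```

```bash
python3 go.py .5625,.073,.12,16 .5625,.073,.05,16
```

```text
t 2.6 pos [ 0.4681 -0.0924  0.2233] rot [-179.9   -0.2   16.6] w 0.0523 q [ 45.  -2. -35. 106.  -1.  76. -64.] F [ 0.5 -0.2 -0.9]
.5625,.073,.12,16 [0.687, -0.657, 0.52, -0.001, -0.002, 0.007] rows>= 5
.5625,.073,.05,16 [0.686, -0.656, 0.87, -0.001, -0.002, 0.007] rows>= 6
```

Call:
apply_moves(
  moves=[
    [0.687,-0.657,0.4,0,0,0,0.55],
    [0.687,-0.657,0.4,0,0,0,0.55],
    [0.687,-0.657,0.4,0,0,0,0.55],
    [0.687,-0.657,0.4,0,0,0,0.55],
    [0.687,-0.657,0.52,0,0,0,0.55],
    [0.687,-0.657,0.7,0,0,0,0.55],
    [0.687,-0.657,0.7,0,0,0,0.55],
    [0.687,-0.657,0.7,0,0,0,0.55],
  ],
)

```text
time_s: 3.4
tool_pos: [0.5611, 0.0631, 0.0826]
tool_rot: [-180.0, 0.1, 15.9]
force: [0.6, 0.0, 0.4]
grip_width: 0.048
grasp_force: 0.0
```

```bash
python3 go.py .5625,.073,.03,16 .5625,.073,.014,16; python3 - <<'E'
from h import *
o=[]
for n,(x0,y0) in(('top',(230,130)),('scene',(290,160))):
    o.append(cv2.resize(viewer.read_camera(n)[y0:y0+110,x0:x0+130,::-1],None,fx=3,fy=3))
cv2.imwrite('pics/g1.png',np.hstack(o))
E
```

```text
t 3.4 pos [0.5611 0.0631 0.0826] rot [-1.80e+02  1.00e-01  1.59e+01] w 0.048 q [ 27.  20. -43. 104.  15.  63. -95.] F [0.6 0.  0.4]
.5625,.073,.03,16 [0.02, -0.046, 0.263, -0.0, 0.001, -0.001] rows>= 2
.5625,.073,.014,16 [0.02, -0.045, 0.343, -0.0, 0.001, -0.001] rows>= 2
```

View pics/g1.png

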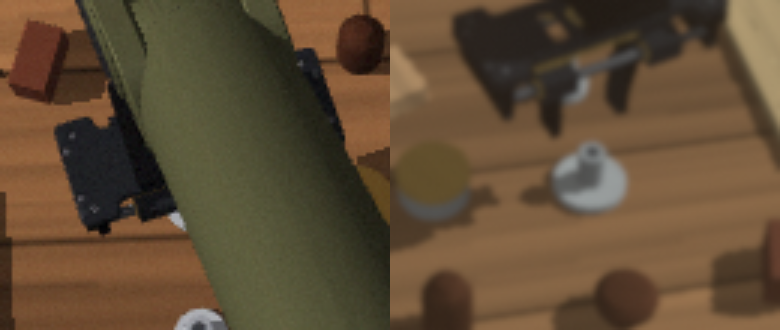

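The top view is hidden by the arm. The scene crop shows the open fingers about 80 mm up and roughly over the flange hub at crop (590,160), which matches the numbers.

Call:
apply_moves(
  moves=[
    [0.02,-0.046,0,0,0,0,0.55],
    [0.02,-0.046,0.1,0,0,0,0.55],
    [0.02,-0.046,0.263,0,0,0,0.55],
    [0.02,-0.046,0.343,0,0,0,0.55],
    [0.02,-0.046,0.343,0,0,0,0.55],
    [0.02,-0.046,0.343,0,0,0,0.55],
  ],
)

```text
time_s: 4.1
tool_pos: [0.5634, 0.0742, 0.0149]
tool_rot: [180.0, -0.1, 15.9]
force: [0.7, -1.1, 1.4]
grip_width: 0.0481
grasp_force: 0.0
```

Call:
apply_moves(
  moves=[
    [0,0,0,0,0,0,0],
    [0,0,0,0,0,0,0],
    [0,0,0,0,0,0,0],
    [0,0,0,0,0,0,0],
    [0,0,0,0,0,0,0],
    [0,0,0,0,0,0,0],
  ],
)

```text
time_s: 4.7
tool_pos: [0.5631, 0.0736, 0.0144]
tool_rot: [180.0, -0.0, 15.9]
force: [-0.5, -0.5, 3.7]
grip_width: 0.0215
grasp_force: 20.0
```

Call:
apply_moves(
  moves=[
    [0,0,-0.25,0,0,0,0],
    [0,0,-0.5,0,0,0,0],
    [-0.13,0.23,-0.5,0,0,0,0],
    [-0.27,0.46,-0.5,0,0,0,0],
    [-0.4,0.69,-0.5,0,0,0,0],
    [-0.536,0.924,-0.5,0,0,0,0],
    [-0.536,0.924,-0.5,0,0,0,0],
  ],
)

```text
time_s: 5.4
tool_pos: [0.5077, -0.1406, 0.1133]
tool_rot: [179.9, 0.2, 15.4]
force: [-0.8, -0.7, -0.7]
grip_width: 0.0215
grasp_force: 20.0
```

Call:
apply_moves(
  moves=[
    [-0.13,0.23,0,0,0,0,0],
    [-0.27,0.46,0,0,0,0,0],
    [-0.4,0.69,0,0,0,0,0],
    [-0.536,0.924,0,0,0,0,0],
    [-0.536,0.924,0,0,0,0,0],
    [-0.536,0.924,0.2,0,0,0,0],
    [-0.536,0.924,0.2,0,0,0,0],
    [-0.536,0.924,0.2,0,0,0,0],
  ],
)

```text
time_s: 6.2
tool_pos: [0.4577, -0.3388, 0.0733]
tool_rot: [-179.8, 0.1, 16.0]
force: [0.8, 0.2, -1.1]
grip_width: 0.0215
grasp_force: 20.0
```

```bash
python3 go.py .458,-.340,.03,16 .458,-.340,.0205,16
```

```text
t 6.2 pos [ 0.4577 -0.3388  0.0733] rot [-1.798e+02  1.000e-01  1.600e+01] w 0.0215 q [ 60.  18. -30. 104.  10.  61. -48.] F [ 0.8  0.2 -1.1]
.458,-.340,.03,16 [-0.0, 0.007, 0.216, -0.002, 0.001, 0.0] rows>= 1
.458,-.340,.0205,16 [-0.0, 0.007, 0.264, -0.002, 0.001, 0.0] rows>= 2
```

Call:
apply_moves(
  moves=[
    [0,0.007,0.1,0,0,0,0],
    [0,0.007,0.18,0,0,0,0],
    [0,0.007,0.22,0,0,0,0],
    [0,0.007,0.245,0,0,0,0],
    [0,0.007,0.262,0,0,0,0],
    [0,0.007,0.262,0,0,0,0],
    [0,0.007,0.262,0,0,0,0],
  ],
)

```text
time_s: 6.9
tool_pos: [0.4586, -0.3421, 0.0221]
tool_rot: [180.0, -0.0, 15.9]
force: [-0.4, 0.4, -0.8]
grip_width: 0.0215
grasp_force: 20.0
```

```bash
python3 go.py; python3 - <<'E'
from h import *
o=[]
for n,(x0,y0) in(('top',(390,160)),('scene',(140,150))):
    o.append(cv2.resize(viewer.read_camera(n)[y0:y0+110,x0:x0+130,::-1],None,fx=3,fy=3))
cv2.imwrite('pics/p1.png',np.hstack(o))
E
```

```text
t 6.9 pos [ 0.4586 -0.3421  0.0221] rot [180.   -0.   15.9] w 0.0215 q [ 59.  22. -29. 106.  13.  56. -50.] F [-0.4  0.4 -0.8]
```

View pics/p1.png

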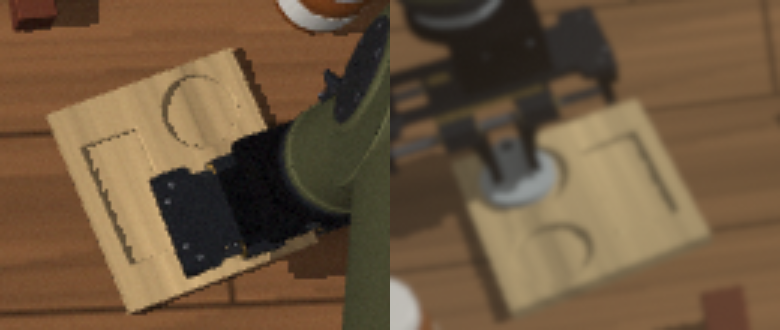

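The scene crop shows the wide flange over the big recess, a little to the −y side (more recess rim shows on the right, around crop x=565). I'll nudge +y, lower the last bit and release.

Call:
apply_moves(
  moves=[
    [0,-0.015,0,0,0,0,0],
    [0,-0.015,0.006,0,0,0,0],
    [0,-0.015,0.009,0,0,0,0],
    [0,-0.015,0.009,0,0,0,0.25],
    [0,-0.015,0.009,0,0,0,0.45],
    [0,-0.015,0.009,0,0,0,0.55],
    [0,-0.015,0.009,0,0,0,0.55],
    [0,-0.015,0.009,0,0,0,0.55],
  ],
)

```text
time_s: 7.8
tool_pos: [0.4574, -0.3391, 0.0196]
tool_rot: [180.0, 0.0, 15.9]
force: [0.4, 0.2, 0.1]
grip_width: 0.0438
grasp_force: 0.0
```

Call:
apply_moves(
  moves=[
    [0,0,-0.15,0,0,0,0.55],
    [0,0,-0.35,0,0,0,0.55],
    [0,0,-0.5,0,0,0,0.65],
    [0,0,-0.6,0,0,0,0.65],
    [0,0,-0.6,0,0,0,0.65],
    [0,0,-0.6,0,0,0,0.65],
  ],
)

```text
time_s: 8.4
tool_pos: [0.4573, -0.339, 0.1395]
tool_rot: [180.0, 0.0, 15.9]
force: [-0.2, -0.1, -1.0]
grip_width: 0.0564
grasp_force: 0.0
```

```bash
python3 go.py .677,.2005,.2,16
```

```text
t 8.4 pos [ 0.4573 -0.339   0.1395] rot [180.    0.   15.9] w 0.0564 q [ 61.  14. -31. 100.   8.  68. -46.] F [-0.2 -0.1 -1. ]
.677,.2005,.2,16 [1.796, -2.293, -0.304, 0.0, 0.0, -0.001] rows>= 12
```

Call:
apply_moves(
  moves=[
    [0.6,-0.764,-0.1,0,0,0,0.65],
    [0.6,-0.764,-0.1,0,0,0,0.65],
    [0.6,-0.764,-0.1,0,0,0,0.65],
    [0.6,-0.764,-0.1,0,0,0,0.65],
  ],
)

```text
time_s: 8.8
tool_pos: [0.5305, -0.1565, 0.1581]
tool_rot: [-179.9, 0.1, 16.0]
force: [0.3, -0.7, -1.0]
grip_width: 0.0564
grasp_force: 0.0
```

Call:
apply_moves(
  moves=[
    [0.6,-0.764,0,0,0,0,0.65],
    [0.6,-0.764,0,0,0,0,0.65],
    [0.6,-0.764,0,0,0,0,0.65],
    [0.6,-0.764,0,0,0,0,0.65],
    [0.6,-0.764,0,0,0,0,0.65],
    [0.6,-0.764,0,0,0,0,0.65],
  ],
)

```text
time_s: 9.4
tool_pos: [0.6035, 0.0224, 0.1577]
tool_rot: [-179.9, 0.2, 16.1]
force: [-0.2, -0.5, 0.2]
grip_width: 0.0568
grasp_force: 0.0
```

```bash
python3 go.py .677,.2005,.11,-15
```

```text
t 9.4 pos [0.6035 0.0224 0.1577] rot [-179.9    0.2   16.1] w 0.0568 q [ 30.  20. -43.  93.  14.  72. -89.] F [-0.2 -0.5  0.2]
.677,.2005,.11,-15 [0.601, -0.753, 0.238, -0.0, 0.002, 0.362] rows>= 4
```

Call:
apply_moves(
  moves=[
    [0.6,-0.753,0,0,0,0.36,0.65],
    [0.6,-0.753,0,0,0,0.36,0.65],
    [0.6,-0.753,0,0,0,0.36,0.65],
    [0.6,-0.753,0,0,0,0.36,0.65],
    [0.6,-0.753,0.24,0,0,0.36,0.65],
    [0.6,-0.753,0.24,0,0,0.36,0.65],
    [0.6,-0.753,0.24,0,0,0.36,0.65],
    [0.6,-0.753,0.24,0,0,0.36,0.65],
  ],
)

```text
time_s: 10.2
tool_pos: [0.6798, 0.1958, 0.113]
tool_rot: [180.0, -0.1, -15.2]
force: [0.6, -0.6, 0.3]
grip_width: 0.0562
grasp_force: 0.0
```

```bash
python3 go.py .677,.2005,.045,-15 .677,.2005,.014,-15
```

```text
t 10.2 pos [0.6798 0.1958 0.113 ] rot [ 1.80e+02 -1.00e-01 -1.52e+01] w 0.0562 q [   7.   34.  -36.   80.   20.   72. -136.] F [ 0.6 -0.6  0.3]
.677,.2005,.045,-15 [-0.02, -0.019, 0.34, 0.0, -0.001, -0.003] rows>= 2
.677,.2005,.014,-15 [-0.021, -0.019, 0.495, 0.0, -0.001, -0.003] rows>= 2
```

Call:
apply_moves(
  moves=[
    [-0.02,-0.019,0.1,0,0,0,0.65],
    [-0.02,-0.019,0.3,0,0,0,0.65],
    [-0.02,-0.019,0.45,0,0,0,0.65],
    [-0.02,-0.019,0.495,0,0,0,0.65],
    [-0.02,-0.019,0.495,0,0,0,0.65],
  ],
)

```text
time_s: 10.7
tool_pos: [0.6759, 0.2016, 0.0129]
tool_rot: [180.0, 0.0, -15.1]
force: [-0.2, -0.1, -0.0]
grip_width: 0.0568
grasp_force: 0.0
```

Call:
apply_moves(
  moves=[
    [0,0,0,0,0,0,0],
    [0,0,0,0,0,0,0],
    [0,0,0,0,0,0,0],
    [0,0,0,0,0,0,0],
    [0,0,0,0,0,0,0],
    [0,0,0,0,0,0,0],
    [0,0,0,0,0,0,0],
  ],
)

```text
time_s: 11.4
tool_pos: [0.6764, 0.2031, 0.0139]
tool_rot: [-180.0, -0.1, -15.0]
force: [-0.7, -1.9, 5.0]
grip_width: 0.0319
grasp_force: 20.0
```

Call:
apply_moves(
  moves=[
    [0,0,-0.25,0,0,0,0],
    [0,0,-0.5,0,0,0,0],
    [-0.03,0.2,-0.6,0,0,0,0],
    [-0.06,0.42,-0.6,0,0,0,0],
    [-0.1,0.64,-0.6,0,0,0,0],
    [-0.128,0.82,-0.6,0,0,0,0],
  ],
)

```text
time_s: 12.0
tool_pos: [0.607, 0.0489, 0.1322]
tool_rot: [179.9, 0.0, -15.1]
force: [0.9, -0.4, -0.8]
grip_width: 0.0322
grasp_force: 20.0
```

Call:
apply_moves(
  moves=[
    [-0.03,0.2,0,0,0,0,0],
    [-0.06,0.42,0,0,0,0,0],
    [-0.1,0.64,0,0,0,0,0],
    [-0.128,0.82,0,0,0,0,0],
  ],
)

```text
time_s: 12.4
tool_pos: [0.5394, -0.1028, 0.1322]
tool_rot: [179.9, 0.1, -15.1]
force: [0.3, 0.1, -1.8]
grip_width: 0.0318
grasp_force: 20.0
```

Call:
apply_moves(
  moves=[
    [-0.03,0.2,0,0,0,-0.08,0],
    [-0.06,0.42,0,0,0,-0.16,0],
    [-0.1,0.64,0,0,0,-0.24,0],
    [-0.128,0.82,0,0,0,-0.32,0],
    [-0.128,0.82,0,0,0,-0.384,0],
    [-0.128,0.82,0.25,0,0,-0.384,0],
    [-0.128,0.82,0.25,0,0,-0.384,0],
    [-0.128,0.82,0.25,0,0,-0.384,0],
    [-0.128,0.82,0.25,0,0,-0.384,0],
  ],
)

```text
time_s: 13.3
tool_pos: [0.4752, -0.2521, 0.0843]
tool_rot: [179.9, -0.1, 18.0]
force: [-0.1, 1.1, -0.2]
grip_width: 0.0318
grasp_force: 20.0
```

```bash
python3 go.py .474,-.2535,.03,18 .474,-.2535,.0205,18
```

```text
t 13.3 pos [ 0.4752 -0.2521  0.0843] rot [ 1.799e+02 -1.000e-01  1.800e+01] w 0.0318 q [ 54.  14. -32. 108.   8.  61. -54.] F [-0.1  1.1 -0.2]
.474,-.2535,.03,18 [-0.008, 0.004, 0.271, 0.001, -0.001, 0.0] rows>= 2
.474,-.2535,.0205,18 [-0.009, 0.004, 0.319, 0.001, -0.001, 0.0] rows>= 2
```

Call:
apply_moves(
  moves=[
    [-0.008,0.004,0.12,0,0,0,0],
    [-0.008,0.004,0.24,0,0,0,0],
    [-0.008,0.004,0.28,0,0,0,0],
    [-0.008,0.004,0.305,0,0,0,0],
    [-0.008,0.004,0.32,0,0,0,0],
    [-0.008,0.004,0.32,0,0,0,0],
    [-0.008,0.004,0.32,0,0,0,0],
  ],
)

```text
time_s: 14.0
tool_pos: [0.4736, -0.2537, 0.0198]
tool_rot: [179.9, -0.1, 18.0]
force: [0.2, -0.4, 1.2]
grip_width: 0.032
grasp_force: 20.0
```

```bash
python3 go.py .474,-.2535,.020,18; python3 - <<'E'
from t import *
show('pics/p2.png',[('scene',(140,150,270,260))])
E
```

```text
t 14.0 pos [ 0.4736 -0.2537  0.0198] rot [ 1.799e+02 -1.000e-01  1.800e+01] w 0.032 q [ 53.  19. -31. 110.  12.  54. -56.] F [ 0.2 -0.4  1.2]
.474,-.2535,.020,18 [0.002, -0.001, -0.001, 0.001, -0.001, -0.0] rows>= 1
```

View pics/p2.png

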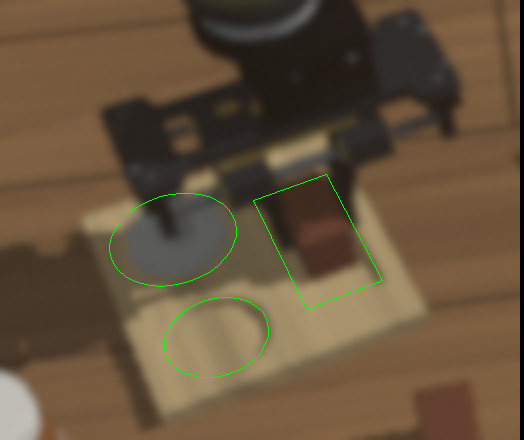

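The scene crop shows the wide flange inside its recess outline and the short bar inside the oblong one. I'll release and go for the pull.

Call:
apply_moves(
  moves=[
    [0,0,0,0,0,0,0.3],
    [0,0,0,0,0,0,0.5],
    [0,0,0,0,0,0,0.6],
    [0,0,0,0,0,0,0.6],
    [0,0,0,0,0,0,0.6],
    [0,0,-0.2,0,0,0,0.6],
    [0,0,-0.4,0,0,0,0.65],
    [0,0,-0.6,0,0,0,0.65],
    [0,0,-0.6,0,0,0,0.65],
    [0,0,-0.6,0,0,0,0.65],
  ],
)

```text
time_s: 15.05
tool_pos: [0.4732, -0.2537, 0.1396]
tool_rot: [179.9, -0.1, 18.0]
force: [-0.1, 1.0, -1.1]
grip_width: 0.0562
grasp_force: 0.0
```

```bash
python3 go.py .679,-.063,.14,18
```

```text
t 15.1 pos [ 0.4732 -0.2537  0.1396] rot [ 1.799e+02 -1.000e-01  1.800e+01] w 0.0562 q [ 55.  10. -33. 104.   6.  67. -51.] F [-0.1  1.  -1.1]
.679,-.063,.14,18 [1.273, -0.59, -0.002, 0.001, -0.001, -0.0] rows>= 6
```

Call:
apply_moves(
  moves=[
    [0.64,-0.295,0,0,0,0,0.65],
    [0.64,-0.295,0,0,0,0,0.65],
    [0.64,-0.295,0,0,0,0,0.65],
    [0.64,-0.295,0,0,0,0,0.65],
  ],
)

```text
time_s: 15.45
tool_pos: [0.5789, -0.15, 0.1369]
tool_rot: [-179.7, -0.1, 18.5]
force: [0.2, -0.2, 1.1]
grip_width: 0.0564
grasp_force: 0.0
```

Call:
apply_moves(
  moves=[
    [0.633,-0.295,0,0,0,0,0.65],
    [0.633,-0.295,0,0,0,0,0.65],
    [0.633,-0.295,0,0,0,0,0.65],
    [0.633,-0.295,0.2,0,0,0,0.65],
    [0.633,-0.295,0.2,0,0,0,0.65],
    [0.633,-0.295,0.2,0,0,0,0.65],
  ],
)

```text
time_s: 16.05
tool_pos: [0.6764, -0.0639, 0.0964]
tool_rot: [-179.9, 0.3, 17.9]
force: [0.9, -0.1, 0.3]
grip_width: 0.0564
grasp_force: 0.0
```

```bash
python3 go.py .679,-.063,.05,18 .679,-.063,.018,18
```

```text
t 16.1 pos [ 0.6764 -0.0639  0.0964] rot [-179.9    0.3   17.9] w 0.0564 q [ 29.  31. -36.  86.  19.  70. -81.] F [ 0.9 -0.1  0.3]
.679,-.063,.05,18 [0.015, 0.0, 0.232, -0.001, 0.003, -0.001] rows>= 1
.679,-.063,.018,18 [0.016, 0.0, 0.392, -0.001, 0.003, -0.001] rows>= 2
```

Call:
apply_moves(
  moves=[
    [0.014,0,0.02,0,0,0,0.65],
    [0.014,0,0.15,0,0,0,0.65],
    [0.014,0,0.3,0,0,0,0.65],
    [0.014,0,0.39,0,0,0,0.65],
    [0.014,0,0.39,0,0,0,0.65],
    [0.014,0,0.39,0,0,0,0.65],
  ],
)

```text
time_s: 16.65
tool_pos: [0.6817, -0.0621, 0.0218]
tool_rot: [180.0, -0.1, 17.9]
force: [0.5, -0.3, 1.0]
grip_width: 0.0564
grasp_force: 0.0
```

Call:
apply_moves(
  moves=[
    [0,0,0,0,0,0,0],
    [0,0,0,0,0,0,0],
    [0,0,0,0,0,0,0],
    [0,0,0,0,0,0,0],
    [0,0,0,0,0,0,0],
    [0,0,0,0,0,0,0],
  ],
)

```text
time_s: 17.25
tool_pos: [0.6818, -0.0617, 0.0218]
tool_rot: [180.0, -0.1, 18.0]
force: [-0.8, 0.9, 5.6]
grip_width: 0.0375
grasp_force: 20.0
```

```bash
python3 go.py .5405,-.313,.14,18
```

```text
t 17.2 pos [ 0.6818 -0.0617  0.0218] rot [ 1.8e+02 -1.0e-01  1.8e+01] w 0.0375 q [ 28.  36. -34.  88.  22.  63. -83.] F [-0.8  0.9  5.6]
.5405,-.313,.14,18 [-1.059, 0.977, -0.592, 0.001, -0.001, -0.0] rows>= 7
```

Call:
apply_moves(
  moves=[
    [0,0,-0.25,0,0,0,0],
    [0,0,-0.5,0,0,0,0],
    [-0.13,0.12,-0.6,0,0,0,0],
    [-0.27,0.25,-0.6,0,0,0,0],
    [-0.4,0.37,-0.6,0,0,0,0],
    [-0.53,0.49,-0.6,0,0,0,0],
  ],
)

```text
time_s: 17.85
tool_pos: [0.6093, -0.1888, 0.1404]
tool_rot: [180.0, 0.0, 18.0]
force: [0.4, -0.1, -0.3]
grip_width: 0.0373
grasp_force: 20.0
```

Call:
apply_moves(
  moves=[
    [-0.13,0.12,0,0,0,0,0],
    [-0.27,0.25,0,0,0,0,0],
    [-0.4,0.37,0,0,0,0,0],
    [-0.525,0.487,0,0,0,0,0],
    [-0.525,0.487,0.1,0,0,0,0],
    [-0.525,0.487,0.2,0,0,0,0],
    [-0.525,0.487,0.2,0,0,0,0],
    [-0.525,0.487,0.2,0,0,0,0],
  ],
)

```text
time_s: 18.65
tool_pos: [0.5405, -0.3122, 0.1004]
tool_rot: [-179.9, 0.0, 18.0]
force: [-0.1, 0.1, -0.7]
grip_width: 0.0375
grasp_force: 20.0
```

```bash
python3 go.py .542,-.313,.028,18
```

```text
t 18.6 pos [ 0.5405 -0.3122  0.1004] rot [-179.9    0.    18. ] w 0.0375 q [ 54.  24. -33.  94.  14.  66. -54.] F [-0.1  0.1 -0.7]
.542,-.313,.028,18 [0.006, 0.007, 0.362, -0.001, 0.0, 0.0] rows>= 2
```

Call:
apply_moves(
  moves=[
    [0.006,0.007,0.12,0,0,0,0],
    [0.006,0.007,0.26,0,0,0,0],
    [0.006,0.007,0.32,0,0,0,0],
    [0.006,0.007,0.345,0,0,0,0],
    [0.006,0.007,0.362,0,0,0,0],
    [0.006,0.007,0.362,0,0,0,0],
    [0.006,0.007,0.362,0,0,0,0],
  ],
)

```text
time_s: 19.35
tool_pos: [0.5431, -0.314, 0.0295]
tool_rot: [179.9, -0.1, 18.0]
force: [-0.0, -0.1, -0.5]
grip_width: 0.0372
grasp_force: 20.0
```

```bash
python3 go.py .542,-.313,.028,18; python3 - <<'E'
from t import *
show('pics/p3.png',[('scene',(140,150,270,260))])
E
```

```text
t 19.4 pos [ 0.5431 -0.314   0.0295] rot [ 1.799e+02 -1.000e-01  1.800e+01] w 0.0372 q [ 53.  28. -31.  97.  17.  59. -56.] F [-0.  -0.1 -0.5]
.542,-.313,.028,18 [-0.004, -0.006, 0.008, 0.001, -0.001, -0.0] rows>= 1
```

View pics/p3.png

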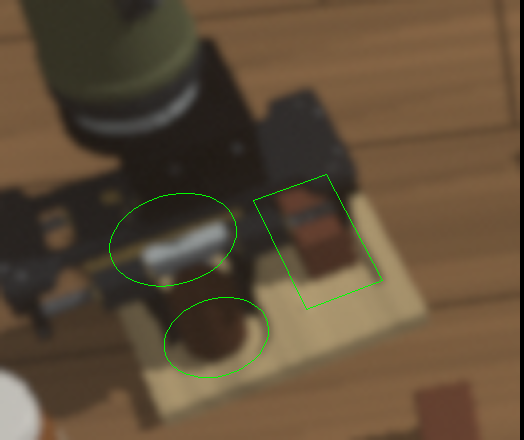

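The pull sits inside the small recess outline at crop (215,330). Next I'll lower about 1.5 mm, release and retreat.

Call:
apply_moves(
  moves=[
    [-0.004,-0.006,0.004,0,0,0,0],
    [-0.004,-0.006,0.009,0,0,0,0],
    [-0.004,-0.006,0.009,0,0,0,0],
    [-0.004,-0.006,0.009,0,0,0,0.45],
    [-0.004,-0.006,0.009,0,0,0,0.55],
    [-0.004,-0.006,0.009,0,0,0,0.6],
    [-0.004,-0.006,0.009,0,0,0,0.6],
    [-0.004,-0.006,-0.2,0,0,0,0.6],
    [-0.004,-0.006,-0.4,0,0,0,0.6],
    [-0.004,-0.006,-0.6,0,0,0,0.6],
    [-0.004,-0.006,-0.6,0,0,0,0.6],
    [-0.004,-0.006,-0.6,0,0,0,0.6],
  ],
)

```text
time_s: 20.6
tool_pos: [0.5417, -0.3131, 0.1494]
tool_rot: [179.9, -0.1, 18.0]
force: [-0.2, 1.2, -0.9]
grip_width: 0.0525
grasp_force: 0.0
```

```bash
python3 go.py .449,.0755,.14,18
```

```text
t 20.6 pos [ 0.5417 -0.3131  0.1494] rot [ 1.799e+02 -1.000e-01  1.800e+01] w 0.0525 q [ 54.  21. -33.  91.  12.  71. -53.] F [-0.2  1.2 -0.9]
.449,.0755,.14,18 [0.159, -1.991, 0.043, 0.001, -0.001, -0.0] rows>= 8
```

Call:
apply_moves(
  moves=[
    [0.08,-0.996,0,0,0,0,0.55],
    [0.08,-0.996,0,0,0,0,0.55],
    [0.08,-0.996,0,0,0,0,0.55],
    [0.08,-0.996,0,0,0,0,0.55],
  ],
)

```text
time_s: 21.0
tool_pos: [0.4929, -0.1163, 0.1463]
tool_rot: [-179.9, 0.1, 17.9]
force: [0.4, 1.0, 1.3]
grip_width: 0.0478
grasp_force: 0.0
```

Call:
apply_moves(
  moves=[
    [0.08,-0.996,0,0,0,0,0.55],
    [0.08,-0.996,0,0,0,0,0.55],
    [0.08,-0.996,0,0,0,0,0.55],
    [0.08,-0.996,0.1,0,0,0,0.55],
    [0.08,-0.996,0.3,0,0,0,0.55],
    [0.08,-0.996,0.3,0,0,0,0.55],
    [0.08,-0.996,0.3,0,0,0,0.55],
    [0.08,-0.996,0.3,0,0,0,0.55],
  ],
)

```text
time_s: 21.8
tool_pos: [0.4495, 0.0752, 0.0891]
tool_rot: [180.0, -0.0, 17.9]
force: [0.3, -0.1, -0.3]
grip_width: 0.0479
grasp_force: 0.0
```

```bash
python3 go.py .449,.0755,.014,18
```

```text
t 21.8 pos [0.4495 0.0752 0.0891] rot [180.   -0.   17.9] w 0.0479 q [ 38.   4. -52. 117.   4.  60. -88.] F [ 0.3 -0.1 -0.3]
.449,.0755,.014,18 [-0.002, -0.002, 0.375, 0.0, -0.001, -0.002] rows>= 2
```

Call:
apply_moves(
  moves=[
    [-0.002,-0.002,0.12,0,0,0,0.55],
    [-0.002,-0.002,0.26,0,0,0,0.55],
    [-0.002,-0.002,0.34,0,0,0,0.55],
    [-0.002,-0.002,0.372,0,0,0,0.55],
    [-0.002,-0.002,0.372,0,0,0,0.55],
    [-0.002,-0.002,0.372,0,0,0,0.55],
  ],
)

```text
time_s: 22.4
tool_pos: [0.4494, 0.0761, 0.0151]
tool_rot: [180.0, -0.1, 17.9]
force: [-0.1, 0.2, 0.8]
grip_width: 0.0478
grasp_force: 0.0
```

Call:
apply_moves(
  moves=[
    [0,0,0,0,0,0,0],
    [0,0,0,0,0,0,0],
    [0,0,0,0,0,0,0],
    [0,0,0,0,0,0,0],
    [0,0,0,0,0,0,0],
    [0,0,0,0,0,0,0],
  ],
)

```text
time_s: 23.0
tool_pos: [0.4483, 0.0762, 0.0142]
tool_rot: [180.0, -0.0, 18.0]
force: [-0.7, -1.2, 2.4]
grip_width: 0.0213
grasp_force: 20.0
```

```bash
python3 go.py .519,.2895,.114,18
```

```text
t 23.0 pos [0.4483 0.0762 0.0142] rot [180.  -0.  18.] w 0.0213 q [ 34.  13. -50. 121.  13.  51. -95.] F [-0.7 -1.2  2.4]
.519,.2895,.114,18 [0.665, -0.905, -0.5, 0.0, -0.0, -0.0] rows>= 5
```

Call:
apply_moves(
  moves=[
    [0,0,-0.25,0,0,0,0],
    [0,0,-0.5,0,0,0,0],
    [0.13,-0.18,-0.5,0,0,0,0],
    [0.27,-0.36,-0.5,0,0,0,0],
    [0.4,-0.54,-0.5,0,0,0,0],
    [0.53,-0.72,-0.5,0,0,0,0],
    [0.665,-0.905,-0.5,0,0,0,0],
    [0.665,-0.905,-0.4,0,0,0,0],
    [0.665,-0.905,-0.3,0,0,0,0],
    [0.665,-0.905,-0.3,0,0,0,0],
    [0.665,-0.905,-0.3,0,0,0,0],
  ],
)

```text
time_s: 24.1
tool_pos: [0.5184, 0.2893, 0.0736]
tool_rot: [-180.0, 0.1, 18.0]
force: [0.7, 0.1, -0.1]
grip_width: 0.0215
grasp_force: 20.0
```

```bash
python3 go.py .519,.2895,.0205,18
```

```text
t 24.1 pos [0.5184 0.2893 0.0736] rot [-1.8e+02  1.0e-01  1.8e+01] w 0.0215 q [  11.   28.  -53.  100.   24.   65. -122.] F [ 0.7  0.1 -0.1]
.519,.2895,.0205,18 [0.004, 0.0, 0.265, -0.0, 0.001, -0.0] rows>= 2
```

Call:
apply_moves(
  moves=[
    [0.002,0,0.1,0,0,0,0],
    [0.002,0,0.19,0,0,0,0],
    [0.002,0,0.23,0,0,0,0],
    [0.002,0,0.25,0,0,0,0],
    [0.002,0,0.265,0,0,0,0],
    [0.002,0,0.265,0,0,0,0],
    [0.002,0,0.265,0,0,0,0],
  ],
)

```text
time_s: 24.8
tool_pos: [0.5195, 0.29, 0.0215]
tool_rot: [-180.0, -0.0, 18.0]
force: [-0.0, 0.8, -1.4]
grip_width: 0.0214
grasp_force: 20.0
```

```bash
python3 go.py .519,.2895,.0202,18; python3 - <<'E'
from t import *
show('pics/p4.png',[('scene',(360,120,490,230))])
E
```

```text
t 24.8 pos [0.5195 0.29   0.0215] rot [-180.   -0.   18.] w 0.0214 q [   9.   31.  -51.  102.   28.   60. -124.] F [-0.   0.8 -1.4]
.519,.2895,.0202,18 [-0.003, 0.002, 0.006, -0.0, -0.001, -0.0] rows>= 1
```

View pics/p4.png

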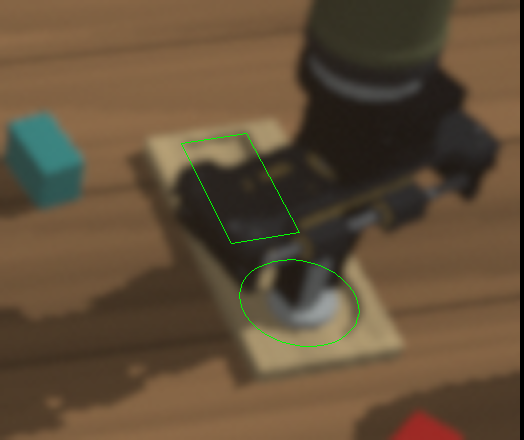

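The narrow flange sits well inside the round recess at crop (303,307). I'll lower about 1 mm, release and rise.

Call:
apply_moves(
  moves=[
    [-0.003,0,0.006,0,0,0,0],
    [-0.003,0,0.007,0,0,0,0],
    [-0.003,0,0.007,0,0,0,0.3],
    [-0.003,0,0.007,0,0,0,0.45],
    [-0.003,0,0.007,0,0,0,0.5],
    [-0.003,0,0.007,0,0,0,0.5],
    [-0.003,0,0.007,0,0,0,0.5],
    [-0.003,0,-0.2,0,0,0,0.5],
    [-0.003,0,-0.4,0,0,0,0.55],
    [-0.003,0,-0.6,0,0,0,0.65],
    [-0.003,0,-0.6,0,0,0,0.65],
    [-0.003,0,-0.6,0,0,0,0.65],
  ],
)

```text
time_s: 26.05
tool_pos: [0.5191, 0.2897, 0.1418]
tool_rot: [180.0, -0.1, 18.0]
force: [-0.1, 0.2, -0.8]
grip_width: 0.0558
grasp_force: 0.0
```

```bash
python3 go.py .6595,-.183,.14,18
```

```text
t 26.1 pos [0.5191 0.2897 0.1418] rot [ 1.8e+02 -1.0e-01  1.8e+01] w 0.0558 q [  13.   24.  -56.   96.   21.   71. -119.] F [-0.1  0.2 -0.8]
.6595,-.183,.14,18 [-0.061, 2.465, 0.01, 0.0, -0.001, -0.0] rows>= 10
```

Call:
apply_moves(
  moves=[
    [0,0.12,-0.1,0,0,-0.096,0.65],
    [0,0.25,-0.1,0,0,-0.192,0.65],
    [0,0.4,-0.1,0,0,-0.288,0.65],
    [0,0.55,-0.1,0,0,-0.384,0.65],
    [0,0.7,-0.1,0,0,-0.48,0.65],
    [0,0.85,-0.1,0,0,-0.576,0.65],
    [0,1,-0.1,0,0,-0.672,0.65],
    [0,1,-0.1,0,0,-0.768,0.65],
    [0,1,-0.1,0,0,-0.864,0.65],
    [0,1,-0.1,0,0,-0.96,0.65],
    [0,1,-0.1,0,0,-0.96,0.65],
    [0,1,-0.1,0,0,-0.96,0.65],
  ],
)

```text
time_s: 27.25
tool_pos: [0.5796, 0.0991, 0.1597]
tool_rot: [-179.9, -0.0, 100.3]
force: [-0.0, -0.3, 0.2]
grip_width: 0.0564
grasp_force: 0.0
```

```bash
python3 go.py .6185,-.045,.14,182.9
```

```text
t 27.2 pos [0.5796 0.0991 0.1597] rot [-179.9   -0.   100.3] w 0.0564 q [ 42.  30. -71.  95.  29.  76. -23.] F [-0.  -0.3  0.2]
.6185,-.045,.14,182.9 [-0.744, 0.063, 0.098, -0.001, -0.001, -0.961] rows>= 10
```

Call:
apply_moves(
  moves=[
    [-0.2,0.02,0.05,0,0,0,0.65],
    [-0.4,0.04,0.1,0,0,0,0.65],
    [-0.6,0.06,0.1,0,0,0,0.65],
    [-0.8,0.06,0.1,0,0,0,0.65],
    [-1,0.06,0.1,0,0,0,0.65],
    [-1,0.06,0.1,0,0,0,0.65],
    [-1,0.06,0.1,0,0,0,0.65],
  ],
)

```text
time_s: 27.95
tool_pos: [0.6282, -0.0964, 0.1401]
tool_rot: [-179.9, -0.0, 100.2]
force: [0.4, 0.9, -0.1]
grip_width: 0.0568
grasp_force: 0.0
```

```bash
python3 go.py .6595,-.183,.14,182.9  .6595,-.183,.14,2.9
```

```text
t 27.9 pos [ 0.6282 -0.0964  0.1401] rot [-179.9   -0.   100.2] w 0.0568 q [ 54.  36. -67.  90.  33.  77.  -6.] F [ 0.4  0.9 -0.1]
.6595,-.183,.14,182.9 [-0.454, 0.077, 0.0, -0.0, -0.001, -0.962] rows>= 10
.6595,-.183,.14,2.9 [-0.454, 0.077, 0.0, -0.001, 0.0, 1.132] rows>= 12
```

Call:
apply_moves(
  moves=[
    [-0.1,0.02,0,0,0,0.1,0.65],
    [-0.2,0.04,0,0,0,0.2,0.65],
    [-0.3,0.06,0,0,0,0.3,0.65],
    [-0.4,0.077,0,0,0,0.4,0.65],
    [-0.454,0.077,0,0,0,0.5,0.65],
    [-0.454,0.077,0,0,0,0.6,0.65],
    [-0.454,0.077,0,0,0,0.7,0.65],
    [-0.454,0.077,0,0,0,0.8,0.65],
    [-0.454,0.077,0,0,0,0.9,0.65],
    [-0.454,0.077,0,0,0,0.95,0.65],
    [-0.454,0.077,0,0,0,0.95,0.65],
  ],
)

```text
time_s: 29.05
tool_pos: [0.6602, -0.179, 0.1411]
tool_rot: [-180.0, 0.0, 18.9]
force: [-0.9, -0.1, 0.6]
grip_width: 0.0564
grasp_force: 0.0
```

```bash
python3 go.py .6595,-.183,.09,2.9
```

```text
t 29.1 pos [ 0.6602 -0.179   0.1411] rot [-180.     0.    18.9] w 0.0564 q [ 47.  33. -48.  82.  25.  76. -74.] F [-0.9 -0.1  0.6]
.6595,-.183,.09,2.9 [-0.01, 0.018, 0.256, -0.0, 0.0, 0.187] rows>= 2
```

Call:
apply_moves(
  moves=[
    [-0.008,0.015,0,0,0,0.094,0.65],
    [-0.008,0.015,0.1,0,0,0.187,0.65],
    [-0.008,0.015,0.256,0,0,0.187,0.65],
    [-0.008,0.015,0.256,0,0,0.187,0.65],
    [-0.008,0.015,0.256,0,0,0.187,0.65],
  ],
)

```text
time_s: 29.55
tool_pos: [0.6593, -0.1838, 0.0896]
tool_rot: [-179.9, 0.1, 2.9]
force: [0.7, -0.4, 0.7]
grip_width: 0.0565
grasp_force: 0.0
```

```bash
python3 go.py .6595,-.183,.014,3
```

```text
t 29.6 pos [ 0.6593 -0.1838  0.0896] rot [-1.799e+02  1.000e-01  2.900e+00] w 0.0565 q [ 45.  35. -44.  85.  25.  70. -90.] F [ 0.7 -0.4  0.7]
.6595,-.183,.014,3 [0.002, -0.003, 0.378, -0.001, 0.001, -0.001] rows>= 2
```

Call:
apply_moves(
  moves=[
    [0,-0.003,0.12,0,0,0,0.65],
    [0,-0.003,0.26,0,0,0,0.65],
    [0,-0.003,0.34,0,0,0,0.65],
    [0,-0.003,0.375,0,0,0,0.65],
    [0,-0.003,0.375,0,0,0,0.65],
    [0,-0.003,0.375,0,0,0,0.65],
  ],
)

```text
time_s: 30.15
tool_pos: [0.6606, -0.1844, 0.0162]
tool_rot: [180.0, -0.1, 2.8]
force: [0.5, -0.4, -0.6]
grip_width: 0.0567
grasp_force: 0.0
```

Call:
apply_moves(
  moves=[
    [0,0,0,0,0,0,0],
    [0,0,0,0,0,0,0],
    [0,0,0,0,0,0,0],
    [0,0,0,0,0,0,0],
    [0,0,0,0,0,0,0],
    [0,0,0,0,0,0,0],
  ],
)

```text
time_s: 30.75
tool_pos: [0.6598, -0.1842, 0.0152]
tool_rot: [-180.0, -0.0, 2.8]
force: [-0.5, 0.2, 2.8]
grip_width: 0.032
grasp_force: 20.0
```

```bash
python3 go.py .409,.285,.13,2.9
```

```text
t 30.8 pos [ 0.6598 -0.1842  0.0152] rot [-180.    -0.     2.8] w 0.032 q [ 43.  39. -42.  88.  28.  64. -92.] F [-0.5  0.2  2.8]
.409,.285,.13,2.9 [-1.139, -2.404, -0.575, -0.0, -0.0, -0.001] rows>= 11
```

Call:
apply_moves(
  moves=[
    [0,0,-0.25,0,0,0,0],
    [0,0,-0.5,0,0,0,0],
    [-0.1,-0.2,-0.6,0,0,0,0],
    [-0.2,-0.4,-0.6,0,0,0,0],
    [-0.3,-0.6,-0.6,0,0,0,0],
    [-0.38,-0.8,-0.6,0,0,0,0],
  ],
)

```text
time_s: 31.35
tool_pos: [0.5743, -0.0273, 0.1344]
tool_rot: [179.9, 0.1, 2.7]
force: [0.4, 0.1, -1.0]
grip_width: 0.0318
grasp_force: 20.0
```

Call:
apply_moves(
  moves=[
    [-0.1,-0.2,0,0,0,0,0],
    [-0.2,-0.4,0,0,0,0,0],
    [-0.3,-0.6,0,0,0,0,0],
    [-0.38,-0.8,0,0,0,0,0],
    [-0.38,-0.8,0,0,0,0,0],
    [-0.38,-0.8,0,0,0,0,0],
  ],
)

```text
time_s: 31.95
tool_pos: [0.4917, 0.1284, 0.1346]
tool_rot: [179.9, -0.0, 2.9]
force: [0.5, -0.9, -1.0]
grip_width: 0.0319
grasp_force: 20.0
```

```bash
python3 go.py .409,.285,.13,2.9
```

```text
t 31.9 pos [0.4917 0.1284 0.1346] rot [179.9  -0.    2.9] w 0.0319 q [  36.   11.  -59.  108.   10.   67. -113.] F [ 0.5 -0.9 -1. ]
.409,.285,.13,2.9 [-0.373, -0.803, 0.022, 0.001, -0.0, 0.0] rows>= 4
```

Call:
apply_moves(
  moves=[
    [-0.1,-0.2,0,0,0,0,0],
    [-0.19,-0.4,0,0,0,0,0],
    [-0.25,-0.54,0,0,0,0,0],
    [-0.25,-0.54,0,0,0,0,0],
  ],
)

```text
time_s: 32.35
tool_pos: [0.4354, 0.2366, 0.1349]
tool_rot: [-179.9, 0.0, 3.1]
force: [0.0, -0.2, -1.1]
grip_width: 0.0318
grasp_force: 20.0
```

```bash
python3 go.py .409,.285,.08,2.9
```

```text
t 32.4 pos [0.4354 0.2366 0.1349] rot [-179.9    0.     3.1] w 0.0318 q [  28.   10.  -63.  109.   10.   66. -126.] F [ 0.  -0.2 -1.1]
.409,.285,.08,2.9 [-0.119, -0.248, 0.275, -0.001, 0.0, 0.002] rows>= 2
```

Call:
apply_moves(
  moves=[
    [-0.119,-0.248,0,0,0,0,0],
    [-0.119,-0.248,0.1,0,0,0,0],
    [-0.119,-0.248,0.275,0,0,0,0],
    [-0.119,-0.248,0.275,0,0,0,0],
    [-0.119,-0.248,0.275,0,0,0,0],
  ],
)

```text
time_s: 32.85
tool_pos: [0.4116, 0.2803, 0.0795]
tool_rot: [180.0, 0.1, 2.6]
force: [-0.0, -0.5, -1.3]
grip_width: 0.0317
grasp_force: 20.0
```

```bash
python3 go.py .409,.285,.0212,2.5
```

```text
t 32.9 pos [0.4116 0.2803 0.0795] rot [1.8e+02 1.0e-01 2.6e+00] w 0.0317 q [  19.   16.  -62.  112.   16.   61. -138.] F [-0.  -0.5 -1.3]
.409,.285,.0212,2.5 [-0.011, -0.024, 0.291, 0.0, 0.001, 0.002] rows>= 2
```

Call:
apply_moves(
  moves=[
    [-0.009,-0.02,0.1,0,0,0,0],
    [-0.009,-0.02,0.2,0,0,0,0],
    [-0.009,-0.02,0.23,0,0,0,0],
    [-0.009,-0.02,0.23,0,0,0,0],
    [-0.009,-0.02,0.23,0,0,0,0],
  ],
)

```text
time_s: 33.35
tool_pos: [0.4102, 0.2859, 0.035]
tool_rot: [-180.0, -0.1, 2.7]
force: [0.1, 0.4, -2.0]
grip_width: 0.032
grasp_force: 20.0
```

```bash
python3 go.py .409,.285,.0212,2.5; python3 - <<'E'
from t import *
show('pics/p5.png',[('scene',(360,120,490,230))])
E
```

```text
t 33.4 pos [0.4102 0.2859 0.035 ] rot [-1.8e+02 -1.0e-01  2.7e+00] w 0.032 q [  15.   20.  -59.  114.   21.   57. -142.] F [ 0.1  0.4 -2. ]
.409,.285,.0212,2.5 [-0.006, 0.004, 0.069, -0.0, -0.001, 0.003] rows>= 1
```

View pics/p5.png

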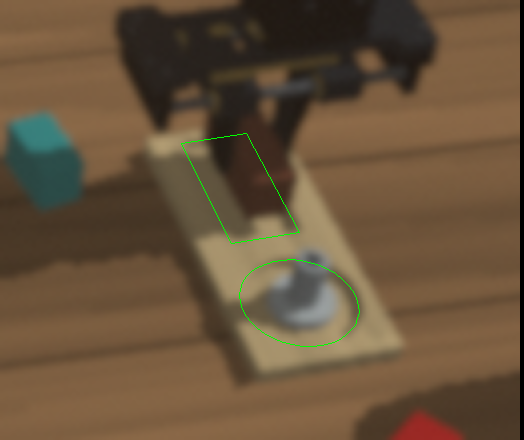

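The flange stands in its round recess. The bar is still about 14 mm above the floor and looks slightly to the +y side, so I'll compare it with a model outline.

```bash
python3 - <<'E'
from t import *
k=4;x0,y0=360,120
im=cv2.resize(viewer.read_camera('scene')[y0:230,x0:490,::-1],None,fx=k,fy=k,interpolation=cv2.INTER_CUBIC)
B=Ro.from_euler('z',2.7,degrees=True).apply(box(.084,.032,.036))+[.4102,.2859,.0198]
uv=((proj('scene',B)-[x0,y0]+.5)*k).round().astype(int)
for i in range(8):
    for b in(1,2,4):
        if i<i^b: cv2.line(im,uv[i].tolist(),uv[i^b].tolist(),(0,255,0),1)
cv2.imwrite('pics/p6.png',im)
E
```

```text
(no output)
```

View pics/p6.png

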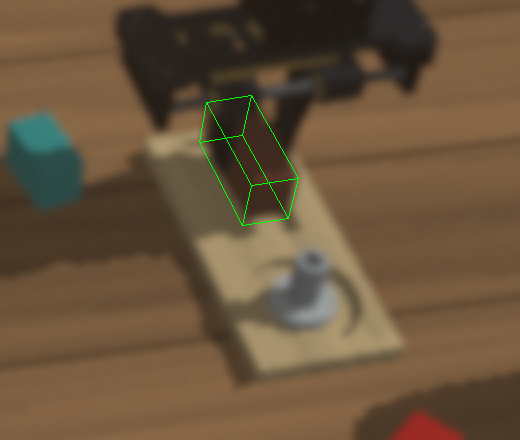

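The model outline matches the bar, so I'll lower it, release and retreat.

Call:
apply_moves(
  moves=[
    [-0.006,0.004,0.03,0,0,0,0],
    [-0.006,0.004,0.055,0,0,0,0],
    [-0.006,0.004,0.07,0,0,0,0],
    [-0.006,0.004,0.07,0,0,0,0],
    [-0.006,0.004,0.07,0,0,0,0],
  ],
)

```text
time_s: 33.95
tool_pos: [0.408, 0.2844, 0.0204]
tool_rot: [179.9, 0.0, 2.8]
force: [-3.3, -3.3, 9.9]
grip_width: 0.0318
grasp_force: 20.0
```

```bash
python3 go.py .409,.285,.0212,2.5
```

```text
t 34.0 pos [0.408  0.2844 0.0204] rot [179.9   0.    2.8] w 0.0318 q [  14.   22.  -58.  115.   23.   55. -143.] F [-3.3 -3.3  9.9]
.409,.285,.0212,2.5 [0.005, -0.003, -0.004, 0.001, 0.0, 0.003] rows>= 1
```

Contact with the floor is at the expected height. Releasing now.

Call:
apply_moves(
  moves=[
    [0,0,-0.003,0,0,0,0.3],
    [0,0,-0.003,0,0,0,0.45],
    [0,0,-0.003,0,0,0,0.6],
    [0,0,-0.003,0,0,0,0.6],
    [0,0,-0.003,0,0,0,0.6],
    [0,0,-0.2,0,0,0,0.6],
    [0,0,-0.4,0,0,0,0.6],
    [0,0,-0.6,0,0,0,0.6],
    [0,0,-0.9,0,0,0,0.6],
    [0,0,-0.9,0,0,0,0.6],
  ],
)

```text
time_s: 34.95
tool_pos: [0.4101, 0.2871, 0.2047]
tool_rot: [-179.9, -0.5, 2.8]
force: [0.7, 0.2, -0.5]
grip_width: 0.0521
grasp_force: 0.0
```

Call:
apply_moves(
  moves=[
    [0.3,0.7,0,0,0,0,0.6],
    [0.3,0.7,0,0,0,0,0.6],
    [0.3,0.7,0,0,0,0,0.6],
    [0.3,0.7,0,0,0,0,0.6],
    [0.3,0.7,0,0,0,0,0.6],
    [0.3,0.7,0,0,0,0,0.6],
  ],
)

```text
time_s: 35.55
tool_pos: [0.4737, 0.1493, 0.1993]
tool_rot: [-180.0, 0.0, 2.9]
force: [0.2, 1.0, -0.6]
grip_width: 0.0523
grasp_force: 0.0
```

```bash
python3 - <<'E'
from t import *
show('pics/f.png',[('top',(400,170,500,270)),('top',(180,185,250,295))])
cv2.imwrite('pics/fs.png',viewer.read_camera('scene')[:,:,::-1])
E
python3 m.py 2>&1 | grep -v tray; python3 go.py
```

```text
top flange_wide 0.69 [468. 230.] [ 0.4581 -0.3414] 18.2 0.957
top flange_wide 0.38 [193. 254.] [0.4595 0.3098] -18.1 0.231
top flange_wide 0.21 [360. 247.] [ 0.43   -0.0747] 16.9 0.799
top bar_long 0.6 [441. 139.] [ 0.6932 -0.2931] 83.9 0.933
top bar_long 0.55 [208. 264.] [0.4092 0.2854] 4.2 0.95
top bar_short 0.87 [437. 224.] [ 0.4765 -0.2549] 17.9 0.946
top pull_tall 0.73 [456. 192.] [ 0.5407 -0.3149] 4.1 0.917
top knob_squat 0.61 [295. 143.] [0.692  0.0694] 14.4 0.895
top wax_tin 0.82 [352. 198.] [ 0.5483 -0.0546] 17.5 0.948
top offcut 0.96 [361. 244.] [ 0.4291 -0.0741] 22.4 0.937
scene flange_wide 0.86 [184. 209.] [ 0.4499 -0.3399] 18.2 0.916
scene flange_narrow 0.63 [436. 194.] [0.5125 0.294 ] 3.1 0.937
scene bar_long 0.81 [422. 164.] [0.4011 0.2882] -177.5 0.922
scene bar_long 0.72 [199. 286.] [ 0.6932 -0.2935] -98.6 0.891
scene bar_short 0.82 [220. 210.] [ 0.4689 -0.2533] 19.6 0.915
scene bar_short 0.68 [374. 160.] [0.3697 0.1566] 10.4 0.907
scene bar_short 0.62 [461. 239.] [0.6644 0.3049] -51.7 0.902
scene pull_tall 0.82 [195. 231.] [ 0.5333 -0.3142] 20.2 0.937
scene knob_squat 0.59 [369. 260.] [0.6903 0.0699] -0.5 0.883
scene wax_tin 0.79 [305. 223.] [ 0.5462 -0.0536] 3.1 0.953
scene offcut 0.96 [287. 186.] [ 0.4268 -0.0739] 20.0 0.938
t 36.8 pos [0.4745 0.1478 0.1997] rot [180.   -0.    2.8] w 0.0521 q [  38.    4.  -60.  105.    4.   73. -110.] F [-0.8 -0.9 -0.5]
```

View pics/f.png

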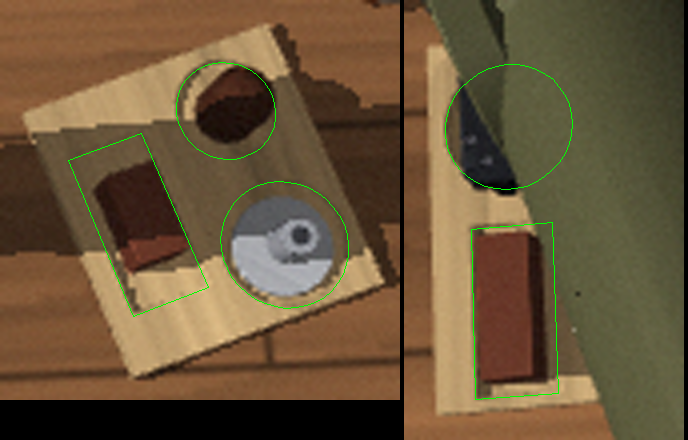

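View pics/fs.png

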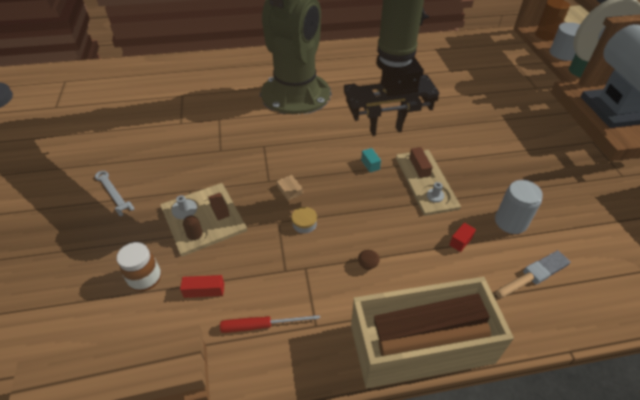

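The top view shows all three square-tray pieces and the long bar inside their outlines. The scene view shows the narrow flange in its recess, everything standing, and the gripper clear. The other stock is where it was.

```bash
python3 -c "
from cell import env
print(env.sign_off())"
```

```text
the job is handed in; nothing more can be done
None
```

Both kits are made up and handed in at about 37 s of the 128 s allowed. All five pieces stand upright in their own recesses, the gripper is clear, and the knob, tin and offcut have not moved.

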